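# Sort the used bench samples into their trays

## Robot

A 6-joint arm with a two-finger parallel gripper is mounted at the origin on a cart in front of the work surface, level with it; the furniture and walls round the work are solid. World frame = base frame: x ahead of the robot, y to its left, z up, the work surface at z = 0. Lengths are in mm, angles in degrees, forces in N, time in s.
With the tool pointing down it reaches from about 350 to 800 mm from the base axis. Payload 7.3 kg.
Tool frame: the origin (TCP) lies on the centre line of the jaws, within the pads' length; the fingertips stand 25 mm ahead of it and the grasp point (between the pads) lies 6 mm ahead of it; z points along the fingers, y is the line along which they close (so a half turn about z gives the same grasp; the last joint's range is limited). The gripper opens to 85 mm and grips with 20 to 120 N. Pads are 22 mm wide; open, the fingers measure 114 mm over their backs; the gripper's body (76 mm by 85 mm) begins 54 mm behind the grasp point. The pads swing forward as they close: fully open they stand 13 mm farther back than shut.
Start: joints at [-75.229, 19.595, 87.324, -0, 73.075, -8.365], TCP at [206.304, -482.785, 256.322] pointing down, gripper open.
Joint ranges: [-145.02, 145.02], [-44.19, 115.74], [2.07, 154.8], [-57.11, 237.11], [16.16, 152.29], [-177.93, 177.93]. Speed limits (degrees/s): [147.25, 147.25, 180, 180, 180, 180].

## Interface

Orientations are given as a 3x3 rotation matrix whose columns are the frame's x, y, z axes.
In Python, from station import arm gives the robot as it stands.
- The arm moves only by the tool send_rows, never from a script. Its argument "increments" is a list of rows, each a list of 3 entries, a list of its own where there are three numbers: the shift along the tool's x, y, z in mm, then the turn, a rotation vector about the tool's x, y, z in rad, then the closure, from 0 (fully open) to 1 (shut). In form: [[[dx, dy, dz], [ax, ay, az], claw], ...]. A call has 1 to 5 rows; each row is the pose to reach, as a shift and turn from the pose commanded when the call began, along the tool's axes at that moment; what a row does not reach only later rows make up. A row lasts 1/12 s, in which the tool goes at most 41.7 mm and 7.16 degrees, less where a joint would pass 70% of its speed; a pose out of reach is approached as far as the arm can. A call with a gripper value outside its range is refused whole. The fingers move at their own pace and stop on an object; "force" is the grip in N (left out, the last holds). Time passes only in rows, so rows that repeat a pose let the fingers close. It gives the time, the measured TCP pose, the force, the opening and the grip force at its end, in the units of the state.
- arm.get_obs(): the state, without advancing time (a new reading comes with each control period).
- arm.get_image(name): name is "side" or "top" or "wrist"; returns the picture (420x560x3 uint8, red, green, blue); there is no depth.
- arm.camera_model(name): a dict with "fx", "fy", "cx", "cy" (pixels), "dist" ([k1, k2, p1, p2, k3] as OpenCV has them; the pictures are not rectified), "cam_to_world" (4x4, takes a point from camera to world coordinates). Camera axes: x right, y down, z forward; pixel columns grow to the right and rows downward; lengths in mm; the calibration is good to about 2 mm. A picture is of the moment at which its call begins: read the wrist's pose just before it. camera_model takes no time and is no camera call; for the wrist camera it gives the pose at the moment of the call.
- arm.sign_off(): hands the job in; it is judged then, once.
The state is a dict: "clock": time; "joint_positions": joint angles; "dq": joint speeds; "effort": joint torques, N m; "position": TCP position; "tcp_rot": TCP orientation; "wrist_force": force on the tool from outside, world axes, zero at the start; "ft_torque": the same for the moment, N m; "grip_width": finger opening in mm; "gripper_force": force on a finger pad.
Only numpy, scipy, OpenCV 4.12 (cv2) and the standard library are available. Lean on these libraries where they do the work, as an engineer would, in place of code of your own. Each camera call takes 0.05 s, during which the arm holds its last target. There are 200 camera calls.

## Task

Sort the loose samples and supplies on the bench into the three grey trays. Lay each of the two capped sample tubes in a bay of its own in the tray with two long bays, stand the vial and the small dropper bottle upright in the two round seats of the third tray, one in each, and lay the slide packet in the small tray with the single bay. Everything should rest flat on its tray's floor, and the marker pen and the forceps are to stay where they are.

Things in the scene. Friction and masses are not known exactly. Their poses are not given: they have to be found in the camera images.
- tube_a: capped sample tube with purple cap, lying on the bench, 18 wide x 114 long x 18 mm high (it does not roll). Origin at the centre of its underside, z up. Its y axis runs along its length; grasp it across its width (x axis) at the middle.
- tube_b: capped sample tube with red cap, lying on the bench; same size and axes as the other tube (18 x 114 x 18 mm, length along y, origin at the centre of its underside, z up).
- vial: standing amber vial with ribbed white cap, 27 mm diameter, 58 mm high. Origin at the centre of its underside, z up. The body below the cap is 45 mm high.
- dropper_bottle: standing small clear dropper bottle with black cap, 25 mm diameter, 66 mm high. Origin at the centre of its underside, z up. Grasp it round the body, which is 43 mm high; the black cap above offers no hold.
- slide_packet: flat-lying white and teal cardboard packet of slides, 28 wide x 78 long x 22 mm high. Origin at the centre of its underside, z up. Its y axis runs along its length; grasp it across the 28 mm width (x axis).
- tube_tray: fixed grey tray with two parallel long bays. Base 108 (x) x 142 (y) x 4 mm; origin at the centre of its underside, z up. Bays 36 wide (x) x 134 long (y), centred at x = -32 and +32 mm, y = 0, floor 4 mm above the origin. Lips 4 mm thick stand 10 mm above the floor across the ends and the last 26 mm of the long sides; their middle is open for fingers. Tubes lie along y, either way.
- packet_tray: small fixed grey tray with one bay. Base 56 (x) x 106 (y) x 4 mm; origin at the centre of its underside, z up. Bay 48 (x) x 98 mm (y), centred on the origin, floor 4 mm above it. Lips 4 mm thick stand 10 mm above the floor across the ends and the last 26 mm of the long sides; their middle is open for fingers. The packet lies along y, either way.
- bottle_tray: grey block, fixed, 75 (x) x 150 (y) x 12 mm high, with two round recessed seats. Origin at the centre of its underside, z up. Seat centres at x = 0, y = -40 and +40 mm; each is 45 mm in diameter and 8 mm deep, its floor 4 mm above the origin.
- marker: white marker pen with black cap, 13 x 129 x 14 mm, lying; length along y. Origin at the centre of its underside, z up. A bystander: leave it alone.
- forceps: steel forceps, 21 x 118 x 7 mm, lying; length along y. Origin at the centre of its underside, z up. A bystander: leave it alone.
Things that resemble listed ones, but are neither listed nor needed, are in the scene too. Leave any turquoise look-alike of the packet_tray alone.

How it is judged (in metres and radians):
At the end, for the whole second after the job is handed in: A tube in each long bay (within 11.5 mm across, 13 along), vial and dropper bottle in a seat each (12 mm), packet in its tray (12.5 mm); undersides below 9 mm over the tray's underside, tilt under 0.12 rad, tubes and packet within 0.25 rad of the bay's direction, at rest (20 mm/s) (((x of tube_a in the frame of tube_tray between -0.0435 and -0.0205 m and y of tube_a in the frame of tube_tray between -0.013 and 0.013 m and x of tube_b in the frame of tube_tray between 0.0205 and 0.0435 m and y of tube_b in the frame of tube_tray between -0.013 and 0.013 m) or (x of tube_a in the frame of tube_tray between 0.0205 and 0.0435 m and y of tube_a in the frame of tube_tray between -0.013 and 0.013 m and x of tube_b in the frame of tube_tray between -0.0435 and -0.0205 m and y of tube_b in the frame of tube_tray between -0.013 and 0.013 m)) and ((y of vial in the frame of bottle_tray between -0.052 and -0.028 m and x of vial in the frame of bottle_tray between -0.012 and 0.012 m and y of dropper_bottle in the frame of bottle_tray between 0.028 and 0.052 m and x of dropper_bottle in the frame of bottle_tray between -0.012 and 0.012 m) or (y of vial in the frame of bottle_tray between 0.028 and 0.052 m and x of vial in the frame of bottle_tray between -0.012 and 0.012 m and y of dropper_bottle in the frame of bottle_tray between -0.052 and -0.028 m and x of dropper_bottle in the frame of bottle_tray between -0.012 and 0.012 m)) and x of slide_packet in the frame of packet_tray between -0.0125 and 0.0125 m and y of slide_packet in the frame of packet_tray between -0.0125 and 0.0125 m and z of each of tube_a, tube_b in the frame of tube_tray below 0.009 m and angle between each of tube_a, tube_b, vial, dropper_bottle, slide_packet's own z axis and vertical below 0.12 rad and linear speed of each of tube_a, tube_b, vial, dropper_bottle, slide_packet below 0.02 m/s and angle between the y axis of each of tube_a, tube_b and the y axis of tube_tray, either way round below 0.25 rad and z of each of vial, dropper_bottle in the frame of bottle_tray below 0.009 m and z of slide_packet in the frame of packet_tray below 0.009 m and angle between the y axis of slide_packet and the y axis of packet_tray, either way round below 0.25 rad); the robot touches nothing.
It fails at once if the marker was moved by more than 25 mm (distance of marker from where it was at the start of the episode above 0.025 m).
It fails at once if the forceps was moved by more than 25 mm (distance of forceps from where it was at the start of the episode above 0.025 m).
It also fails if it takes over 120 s, if anything falls off the work surface, if the arm or the gripper's body presses on something with over 40 N, if the wrist force passes 120 N, or if a joint passes its speed limit or range.

## Working session

There is one attempt and no reset: what is moved stays moved. The work goes in short steps, Python scripts to look and compute and a tool call to move; the robot and the scene stay as the last step left them, time stands still between calls to the robot, and variables do not carry over. Pictures are saved under pics/ and viewed, at most 14 in all, crops included, and the job is handed in when it is done.

Besides the shell and the picture viewer there is one more tool, called after "Request:" as name(argument=value, ...) on one line, values as JSON. send_rows: Moves the arm, as the interface text tells. Its arguments: {"type":"object","properties":{"increments":{"type":"array","items":{"type":"array"}},"force":{"type":"number"}},"required":["increments"]}

```bash
ls && mkdir -p pics && python3 - <<'E'
from station import arm
import cv2,numpy as np
for n in ("top","side"):
    im=arm.get_image(n); cv2.imwrite(f"pics/{n}0.png",im[...,::-1])
    m=arm.camera_model(n); print(n,m["fx"],m["cx"],m["cy"],m["dist"]); print(np.round(m["cam_to_world"],3))
o=arm.get_obs(); print(o["clock"],o["position"],np.round(o["tcp_rot"],3),o["grip_width"])
E
```

```text
pics
top 441.1115734648559 282.7000669529728 221.71756611233943 [-0.0922484  0.         0.         0.         0.       ]
[[ 1.700000e-02 -9.890000e-01  1.480000e-01  3.760220e+02]
 [-1.000000e+00 -1.900000e-02 -1.100000e-02  3.241000e+00]
 [ 1.400000e-02 -1.480000e-01 -9.890000e-01  1.024692e+03]
 [ 0.000000e+00  0.000000e+00  0.000000e+00  1.000000e+00]]
side 412.7374157888307 272.8626522809013 216.98888586640317 [-0.06235255  0.          0.          0.          0.        ]
[[ 9.99000e-01 -2.00000e-02  3.50000e-02  4.82573e+02]
 [-4.00000e-02 -6.21000e-01  7.83000e-01 -7.72429e+02]
 [ 6.00000e-03 -7.83000e-01 -6.21000e-01  6.47704e+02]
 [ 0.00000e+00  0.00000e+00  0.00000e+00  1.00000e+00]]
0.1 [ 206.21522424 -482.43704543  255.70210262] [[ 0.92   0.393 -0.   ]
 [ 0.393 -0.92   0.001]
 [ 0.    -0.001 -1.   ]] 85.15907941321572
```

View pics/top0.png

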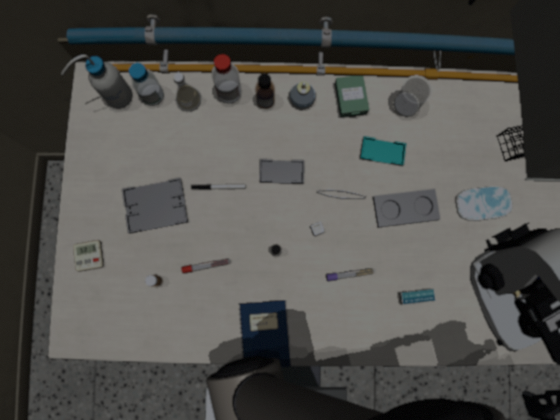

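View pics/side0.png

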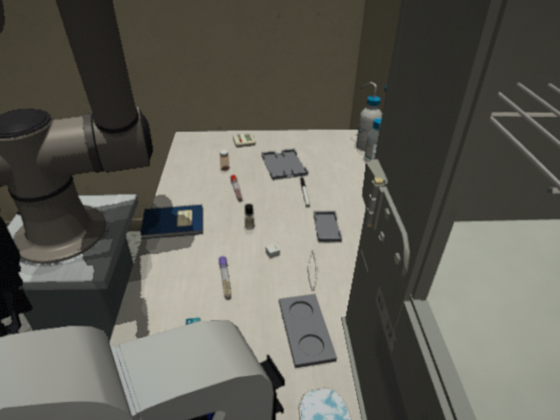

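The top view shows these pixel positions:
- tube_tray at (155,205), and bottle_tray at (406,208).
- Packet tray candidates: grey (282,172) and turquoise (383,151). The grey one fits the description.
- tube_b (red cap) at (205,266), and tube_a (purple cap) at (349,274).
- Vial candidates: (154,280) and the amber bottle with black cap at (265,90). The first has the white cap.
- Dropper candidates: (276,249) and (265,90). The first is small and clear with a black cap.
- Packet at (417,296), which is white and teal. The small white block at (318,230) is not it.
- Marker at (218,187) and forceps at (341,194).

The side view agrees. I'll confirm the candidates in one enlarged crop.

```bash
cat > h.py <<'E'
import cv2,numpy as np
from station import arm
def K(m): return np.array([[m["fx"],0,m["cx"]],[0,m["fy"],m["cy"]],[0,0,1]])
def ray(m,px):
    p=cv2.undistortPoints(np.float64(px).reshape(-1,1,2),K(m),np.float64(m["dist"])).reshape(-1,2)
    T=np.array(m["cam_to_world"]); d=np.c_[p,np.ones(len(p))]@T[:3,:3].T
    return T[:3,3],d
def plane(m,px,z):
    o,d=ray(m,px); return o+d*((z-o[2])/d[:,2:])
def rect(m,mask,z):
    """min area rect of the largest blob of mask, in world, at height z: centre, long side dir angle (deg), sizes"""
    c=max(cv2.findContours(mask.astype(np.uint8),cv2.RETR_EXTERNAL,cv2.CHAIN_APPROX_NONE)[0],key=cv2.contourArea)
    w=plane(m,c.reshape(-1,2),z)[:,:2]
    r=cv2.minAreaRect(w.astype(np.float32)); b=cv2.boxPoints(r)
    e=[b[1]-b[0],b[2]-b[1]]; L=max(e,key=np.linalg.norm)
    a=np.degrees(np.arctan2(L[1],L[0]))%180
    return np.round(r[0],1),round(a,1),np.round(sorted(r[1]),1)
E
python3 - <<'E'
import cv2,numpy as np
a=cv2.imread("pics/top0.png");s=cv2.imread("pics/side0.png")
def c(i,x,y,w,h): return cv2.resize(np.clip(i[y-h//2:y+h//2,x-w//2:x+w//2]*1.6,0,255).astype(np.uint8),(266,200),interpolation=cv2.INTER_CUBIC)
rows=[[c(a,154,270,80,60),c(a,276,249,80,60),c(a,417,290,80,60)],[c(a,282,172,80,60),c(a,349,274,80,60),c(a,205,266,80,60)],[c(s,224,165,80,60),c(s,250,215,80,60),c(a,406,208,80,60)]]
cv2.imwrite("pics/crop1.png",np.vstack([np.hstack(r) for r in rows]))
E
```

```text
(no output)
```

View pics/crop1.png

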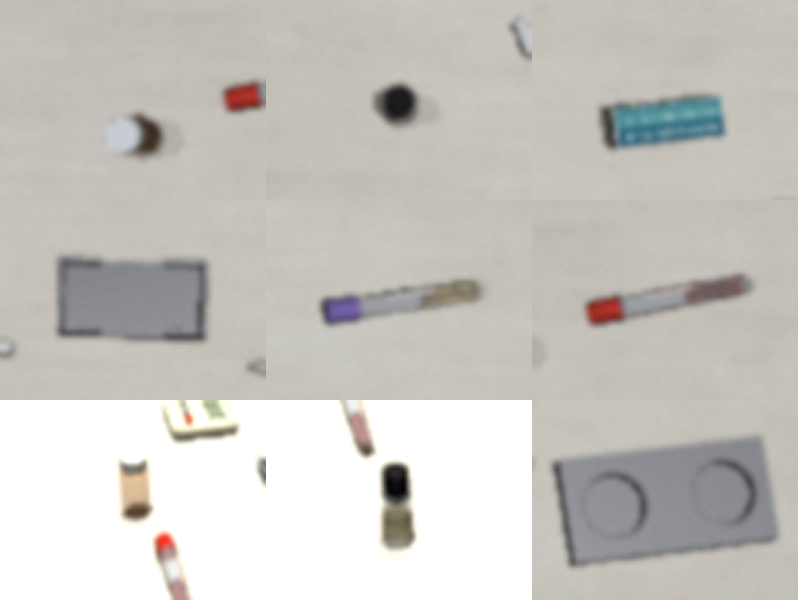

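The crops confirm the targets: white-capped amber vial, black-capped clear dropper bottle, teal packet, grey single-bay tray, and the purple and red tubes. Next I measure all of them.

```bash
python3 - <<'E'
from h import *
a=cv2.imread("pics/top0.png").astype(int); m=arm.camera_model("top")
def roi(x,y,w,h,f):
    M=np.zeros(a.shape[:2],np.uint8); s=np.s_[y-h//2:y+h//2,x-w//2:x+w//2]
    M[s]=f(a[s]); M=cv2.morphologyEx(M,cv2.MORPH_OPEN,np.ones((2,2),np.uint8)); return M
def diff(t): return lambda p:(np.abs(p-np.median(p.reshape(-1,3),0)).max(2)>t)
dark=lambda p:(p.max(2)<0.78*np.median(p.max(2)[:2]))
for n,x,y,w,h,z,f in [("tube_a",349,274,64,34,9,diff(18)),("tube_b",205,266,64,34,9,diff(18)),("packet",417,296,56,30,22,diff(25)),
  ("tube_tray",155,205,80,70,4,dark),("packet_tray",282,172,56,40,4,dark),("bottle_tray",406,208,80,50,12,dark),
  ("dropper",276,249,34,30,66,lambda p:p.max(2)<35),("vialbody",154,280,34,30,45,diff(18)),
  ("marker",218,187,70,24,7,diff(18)),("forceps",341,194,70,24,3,diff(18))]:
    M=roi(x,y,w,h,f); print(n,*rect(m,M,z), np.round(a[y-h//2:y+h//2,x-w//2:x+w//2].reshape(-1,3).mean(0)))
print(a[280,144:166].tolist()); print(a[249,266:288].tolist())
E
```

```text
tube_a [ 408.2 -165.6] 100.2 [ 19.9 113.4] [112. 115. 117.]
tube_b [421.9 165.2] 102.5 [ 20.3 115.6] [107. 111. 116.]
packet [ 358.5 -316.2] 97.1 [30.6 86.5] [108. 109. 104.]
tube_tray [560.3 292. ] 101.9 [111.7 146.2] [97. 98. 99.]
packet_tray [647.4  -5.7] 89.6 [ 59.7 108.2] [101. 102. 103.]
bottle_tray [ 563.4 -300.3] 97.9 [ 75.3 153.7] [101. 102. 103.]
dropper [456.    4.6] 1.0 [15.2 15.3] [105. 110. 112.]
vialbody [383.6 263.7] 177.7 [24.1 28.8] [110. 113. 116.]
marker [606.6 183.5] 91.0 [16.9 52.5] [108. 112. 114.]
forceps [ 581.8 -225.8] 179.1 [ 7.2 22. ] [113. 117. 119.]
[[118, 120, 122], [124, 123, 123], [130, 126, 124], [132, 127, 124], [133, 127, 125], [132, 127, 125], [132, 127, 125], [132, 127, 125], [132, 127, 125], [132, 127, 125], [128, 123, 121], [110, 107, 105], [79, 78, 78], [45, 50, 55], [27, 36, 45], [22, 31, 40], [22, 30, 37], [35, 42, 47], [63, 68, 72], [88, 93, 95], [102, 107, 109], [105, 110, 112]]
[[114, 119, 122], [107, 112, 114], [86, 91, 92], [68, 71, 72], [56, 59, 60], [41, 42, 43], [25, 25, 24], [20, 20, 20], [19, 18, 18], [19, 18, 19], [19, 18, 18], [21, 20, 20], [17, 18, 18], [25, 25, 25], [48, 50, 51], [76, 79, 81], [98, 101, 104], [106, 109, 112], [108, 112, 114], [109, 113, 115], [111, 115, 118], [114, 118, 120]]
```

```bash
cat >> h.py <<'E'
def calc(wps,start=None):
    """wps: list of (x,y,z,yaw deg of tool x); prints shift/turn per call, chained"""
    if start is None:
        o=arm.get_obs(); R=np.array(o["tcp_rot"]); start=(*o["position"],np.degrees(np.arctan2(R[1,0],R[0,0])))
    p=np.array(start[:3],float); y=start[3]; print("from",np.round(p,1),round(y,2))
    for w in wps:
        c,s=np.cos(np.radians(y)),np.sin(np.radians(y)); d=np.array(w[:3])-p
        print(w,"->",[round(v,1) for v in (c*d[0]+s*d[1],s*d[0]-c*d[1],-d[2])],"az",round(-np.radians(w[3]-y),3))
        p=np.array(w[:3],float); y=w[3]
E
python3 - <<'E'
from h import *
a=cv2.imread("pics/top0.png").astype(int); m=arm.camera_model("top"); s=cv2.imread("pics/side0.png").astype(int); ms=arm.camera_model("side")
M=np.zeros(a.shape[:2],np.uint8); q=a[262:298,136:172]; M[262:298,136:172]=(q[...,0]-q[...,2]>2)&(q.max(2)>90)
print("cap",rect(m,M,58))
calc([(250,-420,230,48),(310,-360,200,73),(358.5,-320,150,97)])
E
```

```text
cap (array([385.6, 278.8]), np.float32(93.0), array([19.7, 19.9]))
from [ 206.2 -482.4  255.7] 23.14
(250, -420, 230, 48) -> [np.float64(64.8), np.float64(-40.2), np.float64(25.7)] az -0.434
(310, -360, 200, 73) -> [np.float64(84.7), np.float64(4.4), np.float64(30.0)] az -0.436
(358.5, -320, 150, 97) -> [np.float64(52.4), np.float64(34.7), np.float64(50.0)] az -0.419
```

Request:
send_rows(increments=[[[65,-40,26],[0,0,-0.434],0],[[65,-40,26],[0,0,-0.434],0],[[65,-40,26],[0,0,-0.434],0],[[65,-40,26],[0,0,-0.434],0],[[65,-40,26],[0,0,-0.434],0]])

```text
clock: 0.52
position: [250.7, -419.8, 230.0]
tcp_rot: [[0.667, 0.745, -0.0], [0.745, -0.667, 0.001], [0.0, -0.001, -1.0]]
wrist_force: [0.5, 1.2, 0.6]
grip_width: 85.7
gripper_force: 0.0
```

Request:
send_rows(increments=[[[85,4,30],[0,0,-0.436],0],[[85,4,30],[0,0,-0.436],0],[[85,4,30],[0,0,-0.436],0],[[85,4,30],[0,0,-0.436],0],[[85,4,30],[0,0,-0.436],0]])

```text
clock: 0.93
position: [310.5, -359.5, 199.9]
tcp_rot: [[0.292, 0.957, -0.0], [0.957, -0.292, 0.001], [0.0, -0.001, -1.0]]
wrist_force: [-0.3, -0.2, 0.3]
grip_width: 85.0
gripper_force: 0.0
```

Request:
send_rows(increments=[[[52,35,50],[0,0,-0.42],0],[[52,35,50],[0,0,-0.42],0],[[52,35,50],[0,0,-0.42],0],[[52,35,50],[0,0,-0.42],0],[[52,35,50],[0,0,-0.42],0]])

```text
clock: 1.35
position: [358.9, -320.7, 149.9]
tcp_rot: [[-0.121, 0.993, -0.0], [0.993, 0.121, 0.0], [0.0, -0.0, -1.0]]
wrist_force: [0.1, -0.1, -0.2]
grip_width: 85.1
gripper_force: 0.0
```

```bash
python3 - <<'E'
from h import *
o=arm.get_obs(); m=arm.camera_model("wrist"); im=arm.get_image("wrist"); cv2.imwrite("pics/w1.png",im[...,::-1])
print(o["clock"],o["position"],np.round(o["tcp_rot"],3),o["wrist_force"],np.round(m["cam_to_world"],2),m["fx"])
E
```

```text
1.35 [ 358.88702862 -320.69415342  149.94264256] [[-0.121  0.993 -0.   ]
 [ 0.993  0.121  0.   ]
 [ 0.    -0.    -1.   ]] [ 0.07770159 -0.06271325 -0.21308727] [[ 9.9000e-01  1.2000e-01  3.0000e-02  3.5065e+02]
 [ 1.2000e-01 -9.6000e-01 -2.6000e-01 -2.5655e+02]
 [-0.0000e+00  2.6000e-01 -9.7000e-01  2.6758e+02]
 [ 0.0000e+00  0.0000e+00  0.0000e+00  1.0000e+00]] 303.7039453820472
```

View pics/w1.png

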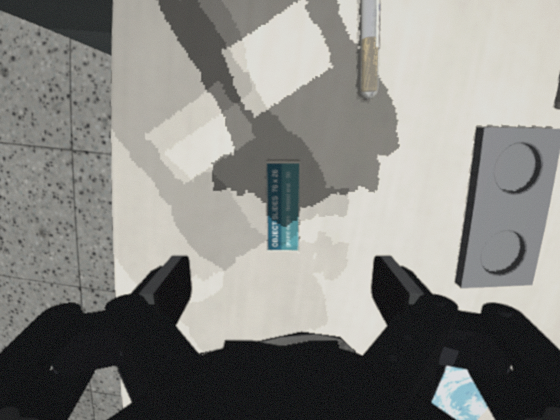

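The wrist view shows the packet at about (283,205), between the fingers, and the bottle tray seats at (518,167) and (503,252).

```bash
python3 - <<'E'
from h import *
m=arm.camera_model("wrist"); a=cv2.imread("pics/w1.png").astype(int)
M=np.zeros(a.shape[:2],np.uint8); q=a[150:260,255:312]; M[150:260,255:312]=(q[...,0]-q[...,2]>25)
print(rect(m,M,22)); print(np.round(plane(m,[(518,167),(503,252)],12),1)); print(cv2.boundingRect(M))
E
```

```text
(array([ 360.2, -319.8]), np.float32(96.2), array([25.8, 73.7]))
[[ 560.8 -260.9   12. ]
 [ 571.6 -340.3   12. ]]
(268, 164, 31, 86)
```

Request:
send_rows(increments=[[[0.5,1,40],[0,0,0],0],[[0.5,1,80],[0,0,0],0],[[0.5,1,105],[0,0,0],0],[[0.5,1,119],[0,0,0],0],[[0.5,1,119],[0,0,0],0]], force=35)

```text
clock: 1.82
position: [358.3, -319.2, 28.8]
tcp_rot: [[-0.117, 0.993, -0.003], [0.993, 0.117, 0.004], [0.004, -0.003, -1.0]]
wrist_force: [-0.8, 0.3, -1.1]
grip_width: 85.7
gripper_force: 0.0
```

Request:
send_rows(increments=[[[0,0,0],[0,0,0],1],[[0,0,0],[0,0,0],1],[[0,0,0],[0,0,0],1],[[0,0,0],[0,0,0],1],[[0,0,0],[0,0,0],1]])

```text
clock: 2.23
position: [360.2, -320.5, 32.5]
tcp_rot: [[-0.122, 0.992, 0.001], [0.992, 0.122, -0.002], [-0.002, 0.001, -1.0]]
wrist_force: [-2.4, 2.5, 8.1]
grip_width: 26.9
gripper_force: 34.0
```

Request:
send_rows(increments=[[[0,0,0],[0,0,0],1],[[0,0,0],[0,0,0],1],[[0,0,0],[0,0,0],1]])

```text
clock: 2.48
position: [360.2, -320.4, 32.5]
tcp_rot: [[-0.122, 0.992, 0.001], [0.992, 0.122, -0.002], [-0.002, 0.001, -1.0]]
wrist_force: [-1.3, 0.7, 6.1]
grip_width: 27.4
gripper_force: 34.9
```

Request:
send_rows(increments=[[[0,0,-40],[0,0,0],1],[[0,0,-80],[0,0,0],1],[[0,0,-100],[0,0,0],1],[[0,0,-100],[0,0,0],1],[[0,0,-100],[0,0,0],1]])

```text
clock: 2.9
position: [360.2, -320.2, 132.5]
tcp_rot: [[-0.123, 0.992, 0.002], [0.992, 0.123, -0.003], [-0.003, 0.002, -1.0]]
wrist_force: [0.1, 0.7, -1.8]
grip_width: 26.9
gripper_force: 35.4
```

```bash
python3 - <<'E'
from h import *
calc([(500,-180,140,97),(646.6,-5.7,140,89.6),(646.6,-5.7,60,89.6)])
E
```

```text
from [ 360.2 -320.2  132.5] 97.04
(500, -180, 140, 97) -> [np.float64(122.0), np.float64(156.0), np.float64(-7.5)] az 0.001
(646.6, -5.7, 140, 89.6) -> [np.float64(155.1), np.float64(166.7), np.float64(-0.0)] az 0.129
(646.6, -5.7, 60, 89.6) -> [np.float64(0.0), np.float64(0.0), np.float64(80.0)] az -0.0
```

Request:
send_rows(increments=[[[24,31,-2],[0,0,0],1],[[48,62,-5],[0,0,0],1],[[73,94,-7],[0,0,0],1],[[98,125,-7],[0,0,0],1],[[122,156,-7],[0,0,0],1]])

```text
clock: 3.32
position: [499.8, -177.6, 136.7]
tcp_rot: [[-0.122, 0.993, -0.003], [0.993, 0.122, 0.001], [0.002, -0.003, -1.0]]
wrist_force: [1.2, -0.9, -1.9]
grip_width: 27.0
gripper_force: 35.4
```

Request:
send_rows(increments=[[[26,28,0],[0,0,0],1],[[52,56,0],[0,0,0],1],[[78,83,0],[0,0,0],1],[[104,112,0],[0,0,0],1],[[120,130,0],[0,0,0],1]])

```text
clock: 3.73
position: [614.8, -41.2, 136.1]
tcp_rot: [[-0.124, 0.992, -0.003], [0.992, 0.124, 0.001], [0.002, -0.002, -1.0]]
wrist_force: [-0.2, -0.4, -1.9]
grip_width: 27.1
gripper_force: 35.4
```

Request:
send_rows(increments=[[[20,22,0],[0,0,0.06],1],[[35,37,0],[0,0,0.129],1],[[35,37,0],[0,0,0.129],1],[[35,37,0],[0,0,0.129],1],[[35,37,0],[0,0,0.129],1]])

```text
clock: 4.15
position: [645.2, -5.6, 136.5]
tcp_rot: [[0.005, 1.0, -0.003], [1.0, -0.005, -0.0], [-0.0, -0.003, -1.0]]
wrist_force: [-0.2, 0.3, -1.8]
grip_width: 27.6
gripper_force: 35.5
```

```bash
python3 - <<'E'
from h import *
o=arm.get_obs(); m=arm.camera_model("wrist"); im=arm.get_image("wrist"); cv2.imwrite("pics/w2.png",im[...,::-1])
np.save("w2.npy",m["cam_to_world"]); calc([(646.6,-5.7,60,89.6)])
E
```

```text
from [645.3  -6.1 137. ] 89.66
(646.6, -5.7, 60, 89.6) -> [np.float64(0.4), np.float64(1.3), np.float64(77.0)] az 0.001
```

View pics/w2.png

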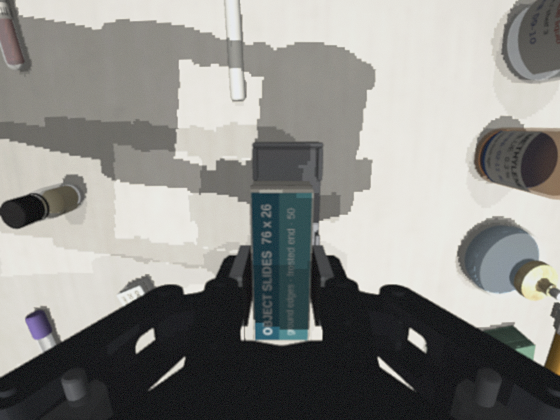

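The packet is held square over the grey tray. The tray's far end is visible at u 253..322, v about 143. I'll check the tray centre from this, then lower.

```bash
python3 - <<'E'
from h import *
m=arm.camera_model("wrist"); m["cam_to_world"]=np.load("w2.npy")
print(np.round(plane(m,[(253,143),(322,143)],14),1)); print(np.round(plane(m,[(72,193)],0),1),np.round(plane(m,[(20,210)],66),1))
E
```

```text
[[622.9  49.1  14. ]
 [676.4  48.9  14. ]]
[[459.5   7.8   0. ]] [[467.1   9.8  66. ]]
```

Request:
send_rows(increments=[[[1,2.5,40],[0,0,0],1],[[1,2.5,70],[0,0,0],1],[[1,2.5,85],[0,0,0],1],[[1,2.5,95],[0,0,0],1],[[1,2.5,99],[0,0,0],1]])

```text
clock: 4.62
position: [647.7, -5.3, 37.5]
tcp_rot: [[0.007, 1.0, -0.003], [1.0, -0.007, 0.0], [0.0, -0.003, -1.0]]
wrist_force: [-1.0, -0.4, -0.2]
grip_width: 27.0
gripper_force: 35.4
```

Request:
send_rows(increments=[[[0,0,0],[0,0,0],1],[[0,0,0],[0,0,0],1]])

```text
clock: 4.78
position: [649.5, -4.9, 40.4]
tcp_rot: [[0.006, 1.0, 0.002], [1.0, -0.006, -0.0], [-0.0, 0.002, -1.0]]
wrist_force: [-0.0, -0.5, -0.8]
grip_width: 26.6
gripper_force: 35.4
```

Request:
send_rows(increments=[[[0,-1,2],[0,0,0],1],[[0,-1,3],[0,0,0],1],[[0,-1,3],[0,0,0],1],[[0,-1,3],[0,0,0],1]])

```text
clock: 5.12
position: [648.1, -4.3, 36.8]
tcp_rot: [[0.006, 1.0, 0.001], [1.0, -0.006, -0.0], [-0.0, 0.001, -1.0]]
wrist_force: [0.1, -0.4, -1.2]
grip_width: 27.0
gripper_force: 35.4
```

Request:
send_rows(increments=[[[0,0,0],[0,0,0],0.45],[[0,0,0],[0,0,0],0.45],[[0,0,0],[0,0,0],0.45],[[0,0,0],[0,0,0],0.45]])

```text
clock: 5.45
position: [648.0, -4.4, 36.4]
tcp_rot: [[0.006, 1.0, 0.0], [1.0, -0.006, -0.0], [-0.0, 0.0, -1.0]]
wrist_force: [-0.4, 0.2, 0.5]
grip_width: 46.9
gripper_force: 0.0
```

Request:
send_rows(increments=[[[0,0,-30],[0,0,0],0.45],[[0,0,-60],[0,0,0],0.4],[[0,0,-90],[0,0,0],0],[[0,0,-110],[0,0,0],0],[[0,0,-110],[0,0,0],0]])

```text
clock: 5.87
position: [650.5, -4.6, 152.0]
tcp_rot: [[0.006, 1.0, 0.01], [1.0, -0.006, -0.001], [-0.001, 0.01, -1.0]]
wrist_force: [1.1, -0.3, 1.3]
grip_width: 84.8
gripper_force: 0.0
```

```bash
python3 - <<'E'
from h import *
o=arm.get_obs(); m=arm.camera_model("wrist"); im=arm.get_image("wrist"); cv2.imwrite("pics/w3.png",im[...,::-1])
a=im.astype(int)
M=np.zeros(a.shape[:2],np.uint8); M[90:300,200:380]=((a[...,2]-a[...,0]>25))[90:300,200:380]
print(rect(m,M,26),cv2.boundingRect(M)); calc([(456,5,150,100)])
E
```

```text
(array([647.9,  -3.5]), np.float32(89.5), array([25.7, 73.7])) (261, 164, 32, 87)
from [649.3  -4.5 149.3] 89.66
(456, 5, 150, 100) -> [np.float64(8.3), np.float64(-193.4), np.float64(-0.7)] az -0.18
```

View pics/w3.png

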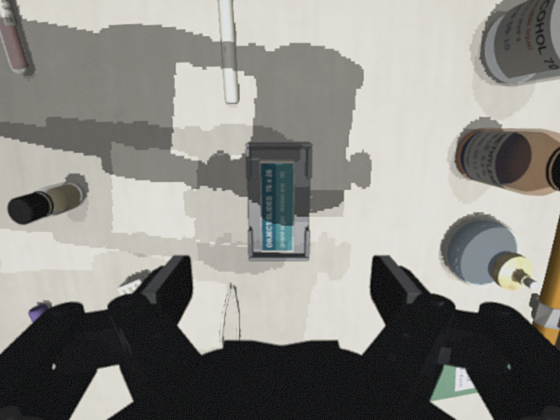

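The packet is lying centred in its grey tray (packet u 261–293, tray u 248–310). Next is the dropper bottle.

Request:
send_rows(increments=[[[2,-39,0],[0,0,-0.03],0],[[4,-78,0],[0,0,-0.06],0],[[6,-118,0],[0,0,-0.09],0],[[8,-157,0],[0,0,-0.12],0],[[9,-192,0],[0,0,-0.145],0]])

```text
clock: 6.33
position: [452.5, 6.3, 144.9]
tcp_rot: [[-0.14, 0.99, -0.003], [0.99, 0.14, 0.0], [0.001, -0.003, -1.0]]
wrist_force: [-0.3, -1.1, -0.3]
grip_width: 85.5
gripper_force: 0.0
```

Request:
send_rows(increments=[[[0,0,0],[0,0,0],0],[[0,0,0],[0,0,0],0]])

```text
clock: 6.5
position: [453.9, 6.1, 145.6]
tcp_rot: [[-0.138, 0.99, -0.002], [0.99, 0.138, 0.0], [0.001, -0.002, -1.0]]
wrist_force: [1.4, -0.0, 0.5]
grip_width: 85.3
gripper_force: 0.0
```

```bash
python3 - <<'E'
from h import *
o=arm.get_obs(); m=arm.camera_model("wrist"); im=arm.get_image("wrist"); cv2.imwrite("pics/w4.png",im[...,::-1]); np.save("w4.npy",m["cam_to_world"])
print(o["position"]); a=im.astype(int)
M=np.zeros(a.shape[:2],np.uint8); M[120:255,220:345]=((a.max(2)<60))[120:255,220:345]
print(rect(m,M,66),cv2.boundingRect(M))
E
```

```text
[453.88346524   6.07375651 145.59577569]
(array([459.2,  10. ]), np.float32(98.0), array([18.5, 24.2])) (277, 206, 28, 35)
```

View pics/w4.png

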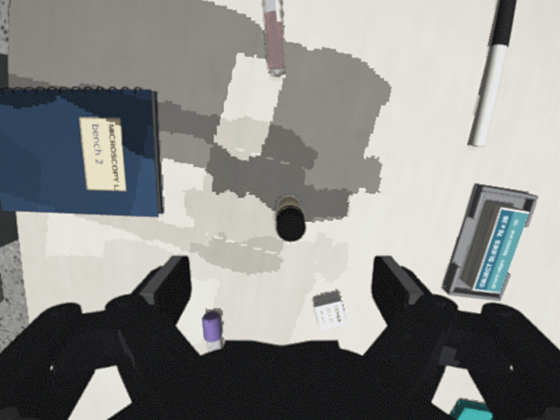

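```bash
python3 - <<'E'
from h import *
m=arm.camera_model("wrist"); m["cam_to_world"]=np.load("w4.npy")
print(np.round(plane(m,[(291,227)],66),1),np.round(plane(m,[(288,205)],38),1))
calc([(458.5,5.5,47,98)])
E
```

```text
[[459.9   7.4  66. ]] [[457.2  15.6  38. ]]
from [455.9   5.8 146. ] 97.94
(458.5, 5.5, 47, 98) -> [np.float64(-0.6), np.float64(2.5), np.float64(99.0)] az -0.001
```

Request:
send_rows(increments=[[[0,2.5,30],[0,0,0],0],[[0,2.5,60],[0,0,0],0],[[0,2.5,85],[0,0,0],0],[[0,2.5,99],[0,0,0],0],[[0,2.5,99],[0,0,0],0]])

```text
clock: 6.97
position: [457.9, 6.2, 44.1]
tcp_rot: [[-0.138, 0.99, -0.005], [0.99, 0.138, 0.001], [0.001, -0.005, -1.0]]
wrist_force: [-0.6, -0.6, 0.0]
grip_width: 85.6
gripper_force: 0.0
```

Request:
send_rows(increments=[[[0,0,0],[0,0,0],0],[[0,0,0],[0,0,0],0.4],[[0,0,0],[0,0,0],1],[[0,0,0],[0,0,0],1],[[0,0,0],[0,0,0],1]])

```text
clock: 7.38
position: [459.1, 6.1, 48.1]
tcp_rot: [[-0.139, 0.99, 0.002], [0.99, 0.139, -0.0], [-0.001, 0.002, -1.0]]
wrist_force: [-0.2, 0.1, -0.3]
grip_width: 38.9
gripper_force: 0.0
```

Request:
send_rows(increments=[[[0,0,0],[0,0,0],1],[[0,0,0],[0,0,0],1],[[0,0,0],[0,0,0],1],[[0,0,0],[0,0,0],1]])

```text
clock: 7.72
position: [458.9, 6.1, 47.9]
tcp_rot: [[-0.139, 0.99, 0.001], [0.99, 0.139, -0.0], [-0.0, 0.001, -1.0]]
wrist_force: [-0.3, 0.4, 6.2]
grip_width: 23.8
gripper_force: 34.1
```

Request:
send_rows(increments=[[[0,0,-20],[0,0,0],1],[[0,0,-50],[0,0,0],1],[[0,0,-80],[0,0,0],1],[[0,0,-95],[0,0,0],1],[[0,0,-95],[0,0,0],1]])

```text
clock: 8.13
position: [460.2, 5.9, 145.5]
tcp_rot: [[-0.139, 0.99, 0.007], [0.99, 0.139, -0.001], [-0.002, 0.006, -1.0]]
wrist_force: [0.2, -0.1, -1.1]
grip_width: 23.9
gripper_force: 34.6
```

```bash
python3 - <<'E'
from h import *
calc([(510,-170,143,98),(570.2,-340.9,143,97.7)])
E
```

```text
from [460.2   5.9 145.5] 97.97
(510, -170, 143, 98) -> [np.float64(-181.1), np.float64(24.9), np.float64(2.5)] az -0.001
(570.2, -340.9, 143, 97.7) -> [np.float64(-177.6), np.float64(35.8), np.float64(-0.0)] az 0.005
```

Request:
send_rows(increments=[[[-30,5,0],[0,0,0],1],[[-70,10,0],[0,0,0],1],[[-110,15,0],[0,0,0],1],[[-150,20,0],[0,0,0],1],[[-181,25,0],[0,0,0],1]])

```text
clock: 8.55
position: [508.1, -172.3, 141.1]
tcp_rot: [[-0.138, 0.99, -0.001], [0.99, 0.138, 0.0], [0.0, -0.001, -1.0]]
wrist_force: [-0.0, 0.9, -0.2]
grip_width: 23.5
gripper_force: 34.6
```

Request:
send_rows(increments=[[[-40,8,0],[0,0,0],1],[[-80,16,0],[0,0,0],1],[[-120,24,0],[0,0,0],1],[[-155,31,0],[0,0,0],1],[[-178,36,0],[0,0,0],1]])

```text
clock: 8.97
position: [568.4, -344.3, 140.3]
tcp_rot: [[-0.137, 0.991, -0.001], [0.991, 0.137, 0.0], [0.0, -0.001, -1.0]]
wrist_force: [0.3, 1.5, -1.1]
grip_width: 23.4
gripper_force: 34.6
```

Request:
send_rows(increments=[[[0,0,0],[0,0,0],1],[[0,0,0],[0,0,0],1]])

```text
clock: 9.13
position: [567.8, -341.5, 140.0]
tcp_rot: [[-0.137, 0.991, -0.002], [0.991, 0.137, 0.002], [0.002, -0.002, -1.0]]
wrist_force: [1.4, 0.6, -1.2]
grip_width: 23.2
gripper_force: 34.6
```

```bash
python3 - <<'E'
from h import *
calc([(570.2,-340.9,143,97.7)])
m=arm.camera_model("wrist"); im=arm.get_image("wrist"); cv2.imwrite("pics/w5.png",im[...,::-1]); np.save("w5.npy",m["cam_to_world"])
E
```

```text
from [ 567.8 -341.5  140. ] 97.86
(570.2, -340.9, 143, 97.7) -> [np.float64(0.3), np.float64(2.5), np.float64(-3.0)] az 0.003
```

View pics/w5.png

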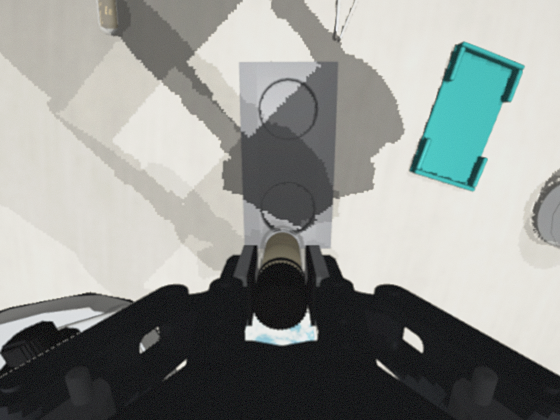

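The bottle is hanging upright over the near seat. Seat rims are centred near (288,108) and (288,208), and the tray corners are at (240,62) and (337,62).

```bash
python3 - <<'E'
from h import *
m=arm.camera_model("wrist"); m["cam_to_world"]=np.load("w5.npy")
p=plane(m,[(288.5,108.5),(288.5,208),(240,62),(337,62),(243,247),(331,247)],12); print(np.round(p,1)); print(p[2:].mean(0))
E
```

```text
[[ 561.7 -260.6   12. ]
 [ 573.  -339.3   12. ]
 [ 520.7 -231.9   12. ]
 [ 593.  -221.8   12. ]
 [ 539.  -379.2   12. ]
 [ 614.5 -368.7   12. ]]
[ 566.80461498 -300.42592806   12.        ]
```

Request:
send_rows(increments=[[[0.5,3.5,25],[0,0,0],1],[[0.5,3.5,50],[0,0,0],1],[[0.5,3.5,70],[0,0,0],1],[[0.5,3.5,80],[0,0,0],1],[[0.5,3.5,86],[0,0,0],1]])

```text
clock: 9.6
position: [571.2, -338.0, 54.5]
tcp_rot: [[-0.14, 0.99, -0.003], [0.99, 0.14, 0.002], [0.003, -0.002, -1.0]]
wrist_force: [-0.2, -0.3, -0.2]
grip_width: 23.8
gripper_force: 34.6
```

Request:
send_rows(increments=[[[0,0,0],[0,0,0],1],[[0,0,0],[0,0,0],1],[[0,0,0],[0,0,0],1]])

```text
clock: 9.85
position: [572.7, -340.3, 57.9]
tcp_rot: [[-0.139, 0.99, 0.002], [0.99, 0.139, -0.002], [-0.002, 0.002, -1.0]]
wrist_force: [-0.0, -0.0, -0.5]
grip_width: 23.7
gripper_force: 34.6
```

Request:
send_rows(increments=[[[0,-1,3],[0,0,0],1],[[0,-1,5],[0,0,0],1],[[0,-1,5.5],[0,0,0],1],[[0,-1,5.5],[0,0,0],1],[[0,-1,5.5],[0,0,0],1]])

```text
clock: 10.27
position: [571.3, -340.5, 52.0]
tcp_rot: [[-0.138, 0.99, 0.001], [0.99, 0.138, -0.001], [-0.001, 0.001, -1.0]]
wrist_force: [-0.1, -0.2, 6.2]
grip_width: 23.9
gripper_force: 35.2
```

Contact at the seat floor (6 N). I release, rise, and head for the vial.

Request:
send_rows(increments=[[[0,0,0],[0,0,0],0.3],[[0,0,0],[0,0,0],0.3],[[0,0,0],[0,0,0],0.3],[[0,0,0],[0,0,0],0.3]])

```text
clock: 10.6
position: [570.9, -340.0, 50.6]
tcp_rot: [[-0.139, 0.99, -0.0], [0.99, 0.139, 0.0], [0.0, -0.0, -1.0]]
wrist_force: [0.8, -0.4, 0.4]
grip_width: 59.9
gripper_force: 0.0
```

Request:
send_rows(increments=[[[0,0,-25],[0,0,0],0.3],[[0,0,-60],[0,0,0],0.3],[[0,0,-90],[0,0,0],0],[[0,0,-100],[0,0,0],0],[[0,0,-100],[0,0,0],0]])

```text
clock: 11.02
position: [572.3, -341.1, 154.4]
tcp_rot: [[-0.139, 0.99, 0.005], [0.99, 0.139, -0.004], [-0.005, 0.005, -1.0]]
wrist_force: [-0.5, -0.0, 0.4]
grip_width: 85.3
gripper_force: 0.0
```

```bash
python3 - <<'E'
from h import *
im=arm.get_image("wrist"); cv2.imwrite("pics/w6.png",im[...,::-1])
calc([(525,-145,150,98),(465,40,150,98),(400,200,150,98),(385.6,277,150,98)])
E
```

```text
from [ 571.3 -340.3  151.7] 97.96
(525, -145, 150, 98) -> [np.float64(199.9), np.float64(-18.8), np.float64(1.7)] az -0.001
(465, 40, 150, 98) -> [np.float64(191.5), np.float64(-33.7), np.float64(-0.0)] az -0.0
(400, 200, 150, 98) -> [np.float64(167.5), np.float64(-42.1), np.float64(-0.0)] az -0.0
(385.6, 277, 150, 98) -> [np.float64(78.3), np.float64(-3.5), np.float64(-0.0)] az -0.0
```

View pics/w6.png

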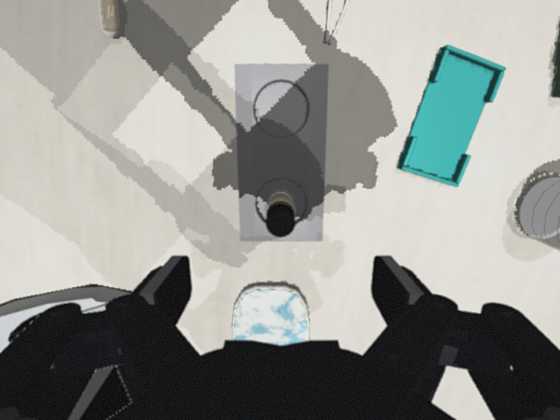

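The dropper bottle stands inside the lower seat (280,215). Now I move to the vial.

Request:
send_rows(increments=[[[40,-4,0],[0,0,0],0],[[80,-8,0],[0,0,0],0],[[120,-12,0],[0,0,0],0],[[160,-15,0],[0,0,0],0],[[200,-19,0],[0,0,0],0]])

```text
clock: 11.48
position: [522.5, -142.5, 148.4]
tcp_rot: [[-0.138, 0.99, -0.004], [0.99, 0.138, 0.002], [0.002, -0.004, -1.0]]
wrist_force: [0.7, 1.2, -0.4]
grip_width: 85.4
gripper_force: 0.0
```

Request:
send_rows(increments=[[[38,-7,0],[0,0,0],0],[[76,-14,0],[0,0,0],0],[[115,-21,0],[0,0,0],0],[[153,-28,0],[0,0,0],0],[[191,-34,0],[0,0,0],0]])

```text
clock: 11.9
position: [461.9, 41.4, 148.8]
tcp_rot: [[-0.138, 0.99, -0.004], [0.99, 0.138, 0.0], [0.001, -0.004, -1.0]]
wrist_force: [1.3, 0.4, -0.1]
grip_width: 85.7
gripper_force: 0.0
```

Request:
send_rows(increments=[[[35,-8,0],[0,0,0],0],[[70,-16,0],[0,0,0],0],[[105,-25,0],[0,0,0],0],[[140,-34,0],[0,0,0],0],[[168,-42,0],[0,0,0],0]])

```text
clock: 12.32
position: [397.0, 201.9, 148.9]
tcp_rot: [[-0.139, 0.99, -0.004], [0.99, 0.139, -0.001], [-0.0, -0.004, -1.0]]
wrist_force: [-0.0, 0.3, 0.9]
grip_width: 85.5
gripper_force: 0.0
```

Request:
send_rows(increments=[[[30,-1,0],[0,0,0],0],[[60,-3,0],[0,0,0],0],[[78,-3,0],[0,0,0],0],[[78,-3,0],[0,0,0],0],[[78,-3,0],[0,0,0],0]])

```text
clock: 12.73
position: [384.4, 277.2, 149.0]
tcp_rot: [[-0.141, 0.99, -0.003], [0.99, 0.141, -0.002], [-0.002, -0.003, -1.0]]
wrist_force: [-0.2, -0.2, -0.8]
grip_width: 85.4
gripper_force: 0.0
```

```bash
python3 - <<'E'
from h import *
m=arm.camera_model("wrist"); im=arm.get_image("wrist"); cv2.imwrite("pics/w7.png",im[...,::-1]); np.save("w7.npy",m["cam_to_world"]); calc([(385.6,277,47,98)])
E
```

```text
from [384.7 276.5 149.3] 98.02
(385.6, 277, 47, 98) -> [np.float64(0.4), np.float64(0.9), np.float64(102.3)] az 0.0
```

View pics/w7.png

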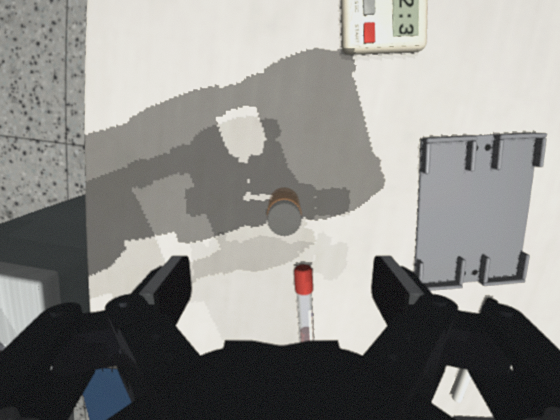

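```bash
python3 - <<'E'
from h import *
m=arm.camera_model("wrist"); m["cam_to_world"]=np.load("w7.npy")
print(np.round(plane(m,[(285,217)],58),1)); q=plane(m,[(420,137),(545,133),(527,280),(415,286)],14); print(np.round(q,1),q.mean(0))
E
```

```text
[[385.8 281.5  58. ]]
[[488.  352.2  14. ]
 [596.9 373.7  14. ]
 [629.4 238.9  14. ]
 [518.7 219.3  14. ]] [558.24497935 296.03442608  14.        ]
```

Request:
send_rows(increments=[[[3,1.5,30],[0,0,0],0],[[3,1.5,60],[0,0,0],0],[[3,1.5,85],[0,0,0],0],[[3,1.5,101],[0,0,0],0],[[3,1.5,101],[0,0,0],0]])

```text
clock: 13.2
position: [384.8, 277.8, 46.4]
tcp_rot: [[-0.137, 0.991, -0.007], [0.991, 0.137, -0.004], [-0.003, -0.007, -1.0]]
wrist_force: [-1.0, -0.6, -0.6]
grip_width: 85.4
gripper_force: 0.0
```

Request:
send_rows(increments=[[[0,0,0],[0,0,0],0],[[0,0,0],[0,0,0],0.4],[[0,0,0],[0,0,0],1],[[0,0,0],[0,0,0],1],[[0,0,0],[0,0,0],1]])

```text
clock: 13.62
position: [387.3, 280.5, 50.7]
tcp_rot: [[-0.139, 0.99, 0.002], [0.99, 0.139, 0.001], [0.0, 0.002, -1.0]]
wrist_force: [0.2, -0.9, 0.8]
grip_width: 38.7
gripper_force: 0.0
```

Request:
send_rows(increments=[[[0,0,0],[0,0,0],1],[[0,0,0],[0,0,0],1],[[0,0,0],[0,0,0],1],[[0,0,0],[0,0,0],1]])

```text
clock: 13.95
position: [387.0, 280.6, 50.5]
tcp_rot: [[-0.139, 0.99, 0.001], [0.99, 0.139, 0.0], [0.0, 0.001, -1.0]]
wrist_force: [-0.4, 0.5, 6.0]
grip_width: 25.6
gripper_force: 34.1
```

Request:
send_rows(increments=[[[0,0,-20],[0,0,0],1],[[0,0,-50],[0,0,0],1],[[0,0,-80],[0,0,0],1],[[0,0,-95],[0,0,0],1],[[0,0,-95],[0,0,0],1]])

```text
clock: 14.37
position: [388.4, 281.3, 148.2]
tcp_rot: [[-0.139, 0.99, 0.006], [0.99, 0.139, 0.003], [0.002, 0.007, -1.0]]
wrist_force: [0.1, 0.1, -0.2]
grip_width: 25.8
gripper_force: 34.7
```

```bash
python3 - <<'E'
from h import *
calc([(420,105,150,98),(470,-70,150,98),(530,-210,150,98),(560.3,-261.3,150,98)])
E
```

```text
from [388.4 281.3 148.2] 97.98
(420, 105, 150, 98) -> [np.float64(-179.0), np.float64(6.8), np.float64(-1.8)] az -0.0
(470, -70, 150, 98) -> [np.float64(-180.3), np.float64(25.2), np.float64(-0.0)] az -0.0
(530, -210, 150, 98) -> [np.float64(-147.0), np.float64(39.9), np.float64(-0.0)] az -0.0
(560.3, -261.3, 150, 98) -> [np.float64(-55.0), np.float64(22.9), np.float64(-0.0)] az -0.0
```

Request:
send_rows(increments=[[[-35,1,0],[0,0,0],1],[[-70,3,0],[0,0,0],1],[[-110,4,0],[0,0,0],1],[[-145,6,0],[0,0,0],1],[[-179,7,0],[0,0,0],1]])

```text
clock: 14.78
position: [418.0, 102.4, 143.9]
tcp_rot: [[-0.139, 0.99, -0.001], [0.99, 0.139, -0.0], [-0.0, -0.001, -1.0]]
wrist_force: [1.4, -0.6, -0.1]
grip_width: 25.8
gripper_force: 34.7
```

Request:
send_rows(increments=[[[-36,5,0],[0,0,0],1],[[-72,10,0],[0,0,0],1],[[-108,15,0],[0,0,0],1],[[-144,20,0],[0,0,0],1],[[-180,25,0],[0,0,0],1]])

```text
clock: 15.2
position: [467.8, -72.4, 143.8]
tcp_rot: [[-0.138, 0.99, -0.002], [0.99, 0.138, 0.0], [0.001, -0.001, -1.0]]
wrist_force: [1.8, 0.3, 0.1]
grip_width: 25.5
gripper_force: 34.7
```

Request:
send_rows(increments=[[[-30,8,0],[0,0,0],1],[[-60,16,0],[0,0,0],1],[[-90,24,0],[0,0,0],1],[[-120,32,0],[0,0,0],1],[[-147,40,0],[0,0,0],1]])

```text
clock: 15.62
position: [528.0, -212.4, 143.5]
tcp_rot: [[-0.138, 0.99, -0.001], [0.99, 0.138, 0.001], [0.001, -0.001, -1.0]]
wrist_force: [-0.7, -0.2, -0.2]
grip_width: 25.6
gripper_force: 34.7
```

Request:
send_rows(increments=[[[-25,10,0],[0,0,0],1],[[-45,19,0],[0,0,0],1],[[-55,23,0],[0,0,0],1],[[-55,23,0],[0,0,0],1],[[-55,23,0],[0,0,0],1]])

```text
clock: 16.03
position: [557.9, -261.8, 143.2]
tcp_rot: [[-0.138, 0.99, -0.002], [0.99, 0.138, 0.001], [0.002, -0.002, -1.0]]
wrist_force: [0.7, -0.1, 0.5]
grip_width: 25.6
gripper_force: 34.7
```

```bash
python3 - <<'E'
from h import *
calc([(560.3,-261.3,58.5,98)])
E
```

```text
from [ 557.9 -261.8  143.2] 97.93
(560.3, -261.3, 58.5, 98) -> [np.float64(0.1), np.float64(2.5), np.float64(84.7)] az -0.001
```

Request:
send_rows(increments=[[[0,2,25],[0,0,0],1],[[0,2,50],[0,0,0],1],[[0,2,70],[0,0,0],1],[[0,2,80],[0,0,0],1],[[0,2,87],[0,0,0],1]])

```text
clock: 16.45
position: [559.5, -260.3, 56.2]
tcp_rot: [[-0.139, 0.99, -0.003], [0.99, 0.139, 0.002], [0.002, -0.002, -1.0]]
wrist_force: [0.0, -0.4, -0.2]
grip_width: 25.8
gripper_force: 34.7
```

Request:
send_rows(increments=[[[0,0,0],[0,0,0],1],[[0,0,0],[0,0,0],1],[[0,0,0],[0,0,0],1]])

```text
clock: 16.7
position: [561.2, -262.0, 59.1]
tcp_rot: [[-0.139, 0.99, 0.002], [0.99, 0.139, -0.001], [-0.001, 0.002, -1.0]]
wrist_force: [-0.5, -0.0, 0.8]
grip_width: 25.4
gripper_force: 34.7
```

Request:
send_rows(increments=[[[0,-1,3],[0,0,0],1],[[0,-1,4.5],[0,0,0],1],[[0,-1,4.5],[0,0,0],1],[[0,-1,4.5],[0,0,0],1],[[0,-1,4.5],[0,0,0],1]])

```text
clock: 17.12
position: [559.9, -262.3, 54.5]
tcp_rot: [[-0.139, 0.99, 0.001], [0.99, 0.139, -0.001], [-0.001, 0.001, -1.0]]
wrist_force: [-1.1, 0.9, 4.9]
grip_width: 25.9
gripper_force: 35.1
```

Request:
send_rows(increments=[[[0,0,0],[0,0,0],0.3],[[0,0,0],[0,0,0],0.3],[[0,0,0],[0,0,0],0.3],[[0,0,0],[0,0,0],0.3]])

```text
clock: 17.45
position: [559.5, -261.9, 53.1]
tcp_rot: [[-0.139, 0.99, -0.0], [0.99, 0.139, 0.0], [0.0, -0.0, -1.0]]
wrist_force: [0.0, 0.7, -0.4]
grip_width: 59.7
gripper_force: 0.0
```

Request:
send_rows(increments=[[[0,0,-25],[0,0,0],0.3],[[0,0,-60],[0,0,0],0.3],[[0,0,-90],[0,0,0],0],[[0,0,-100],[0,0,0],0],[[0,0,-100],[0,0,0],0]])

```text
clock: 17.87
position: [561.0, -262.8, 156.6]
tcp_rot: [[-0.139, 0.99, 0.005], [0.99, 0.139, -0.003], [-0.004, 0.005, -1.0]]
wrist_force: [-0.3, -0.5, 0.4]
grip_width: 85.6
gripper_force: 0.0
```

```bash
python3 - <<'E'
from h import *
im=arm.get_image("wrist"); cv2.imwrite("pics/w8.png",im[...,::-1])
calc([(408.2,-165.6,150,100.2)])
E
```

```text
from [ 559.9 -262.1  154.2] 97.97
(408.2, -165.6, 150, 100.2) -> [np.float64(116.6), np.float64(-136.9), np.float64(4.2)] az -0.039
```

Request:
send_rows(increments=[[[25,-30,0],[0,0,0],0],[[50,-60,0],[0,0,0],0],[[75,-90,0],[0,0,-0.02],0],[[100,-118,0],[0,0,-0.04],0],[[117,-137,0],[0,0,-0.04],0]])

```text
clock: 18.33
position: [403.4, -162.3, 151.0]
tcp_rot: [[-0.179, 0.984, -0.006], [0.984, 0.179, 0.004], [0.005, -0.005, -1.0]]
wrist_force: [0.6, 0.5, 0.2]
grip_width: 85.3
gripper_force: 0.0
```

Request:
send_rows(increments=[[[0,0,0],[0,0,0],0],[[0,0,0],[0,0,0],0]])

```text
clock: 18.5
position: [406.3, -164.1, 152.1]
tcp_rot: [[-0.178, 0.984, -0.002], [0.984, 0.178, 0.001], [0.002, -0.002, -1.0]]
wrist_force: [0.7, -1.2, -0.0]
grip_width: 85.5
gripper_force: 0.0
```

```bash
python3 - <<'E'
from h import *
m=arm.camera_model("wrist"); im=arm.get_image("wrist"); cv2.imwrite("pics/w9.png",im[...,::-1])
a=im.astype(int); p=(a[...,2]-a[...,1]>25)&(a[...,0]-a[...,1]>5); M=np.zeros(a.shape[:2],np.uint8); M[60:330,200:370]=p[60:330,200:370]
print("cap",rect(m,M,9),cv2.boundingRect(M))
calc([(408.2,-165.6,38,100.2)])
w8=cv2.imread("pics/w8.png")
cv2.imwrite("pics/v1.png",np.hstack([cv2.resize(w8,(400,300)),cv2.resize(im[...,::-1],(400,300))]))
E
```

```text
cap (array([ 403.1, -122.5]), np.float32(100.2), array([11.9, 22. ])) (277, 145, 18, 27)
from [ 407.5 -165.   152.4] 100.25
(408.2, -165.6, 38, 100.2) -> [np.float64(-0.7), np.float64(0.5), np.float64(114.4)] az 0.001
```

View pics/v1.png

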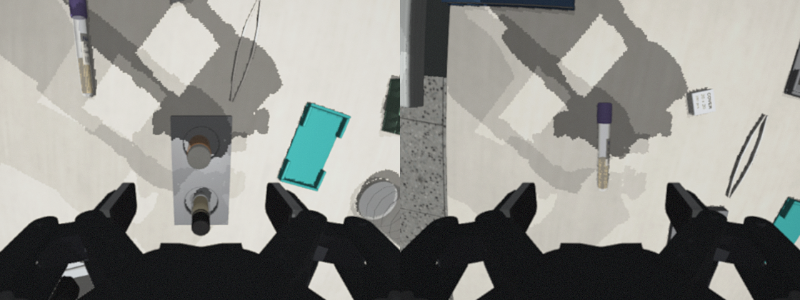

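The vial stands in the upper seat and the dropper in the lower one. Tube_a is aligned under the gripper at wrist pixel (286,203). I grasp it now.

Request:
send_rows(increments=[[[-1.5,1.5,35],[0,0,0],0.3],[[-1.5,1.5,70],[0,0,0],0.3],[[-1.5,1.5,100],[0,0,0],0.3],[[-1.5,1.5,115],[0,0,0],0.3],[[-1.5,1.5,120],[0,0,0],0.3]])

```text
clock: 18.97
position: [408.7, -166.0, 30.0]
tcp_rot: [[-0.178, 0.984, -0.004], [0.984, 0.178, 0.003], [0.003, -0.004, -1.0]]
wrist_force: [-0.1, -1.4, 0.6]
grip_width: 59.8
gripper_force: 0.0
```

Request:
send_rows(increments=[[[0,0,0],[0,0,0],0.3],[[0,0,0],[0,0,0],0.5],[[0,0,0],[0,0,0],0.7]])

```text
clock: 19.22
position: [410.4, -166.9, 34.1]
tcp_rot: [[-0.178, 0.984, 0.002], [0.984, 0.178, -0.001], [-0.002, 0.002, -1.0]]
wrist_force: [0.5, 0.3, 0.4]
grip_width: 36.4
gripper_force: 0.0
```

Request:
send_rows(increments=[[[0,0,0],[0,0,0],1],[[0,0,0],[0,0,0],1],[[0,0,0],[0,0,0],1],[[0,0,0],[0,0,0],1],[[0,0,0],[0,0,0],1]])

```text
clock: 19.63
position: [410.2, -166.7, 34.4]
tcp_rot: [[-0.178, 0.984, 0.002], [0.984, 0.178, -0.002], [-0.002, 0.002, -1.0]]
wrist_force: [-0.2, 0.5, 7.0]
grip_width: 17.3
gripper_force: 34.9
```

Request:
send_rows(increments=[[[0,0,-20],[0,0,0],1],[[0,0,-50],[0,0,0],1],[[0,0,-85],[0,0,0],1],[[0,0,-110],[0,0,0],1],[[0,0,-110],[0,0,0],1]])

```text
clock: 20.05
position: [411.8, -167.6, 148.3]
tcp_rot: [[-0.178, 0.984, 0.009], [0.984, 0.178, -0.005], [-0.007, 0.007, -1.0]]
wrist_force: [1.2, 0.1, -0.4]
grip_width: 17.0
gripper_force: 34.2
```

```bash
python3 - <<'E'
from h import *
calc([(440,20,145,100.2),(490,170,145,100.2),(530,240,145,101.9)])
E
```

```text
from [ 411.8 -167.6  148.3] 100.27
(440, 20, 145, 100.2) -> [np.float64(179.6), np.float64(61.2), np.float64(3.3)] az 0.001
(490, 170, 145, 100.2) -> [np.float64(138.8), np.float64(75.8), np.float64(-0.0)] az -0.0
(530, 240, 145, 101.9) -> [np.float64(61.8), np.float64(51.8), np.float64(-0.0)] az -0.03
```

Request:
send_rows(increments=[[[36,12,0],[0,0,0],1],[[72,24,0],[0,0,0],1],[[108,36,0],[0,0,0],1],[[144,48,0],[0,0,0],1],[[180,61,0],[0,0,0],1]])

```text
clock: 20.47
position: [436.9, 23.4, 143.3]
tcp_rot: [[-0.177, 0.984, 0.0], [0.984, 0.177, -0.0], [-0.0, 0.0, -1.0]]
wrist_force: [0.4, -0.4, 0.1]
grip_width: 17.2
gripper_force: 34.3
```

Request:
send_rows(increments=[[[28,15,0],[0,0,0],1],[[56,30,0],[0,0,0],1],[[84,45,0],[0,0,0],1],[[112,60,0],[0,0,0],1],[[139,76,0],[0,0,0],1]])

```text
clock: 20.88
position: [487.2, 173.8, 143.1]
tcp_rot: [[-0.179, 0.984, -0.0], [0.984, 0.179, -0.0], [-0.0, -0.0, -1.0]]
wrist_force: [-0.1, -0.3, 0.3]
grip_width: 17.1
gripper_force: 34.3
```

Request:
send_rows(increments=[[[25,20,0],[0,0,0],1],[[45,38,0],[0,0,-0.015],1],[[62,52,0],[0,0,-0.03],1],[[62,52,0],[0,0,-0.03],1],[[62,52,0],[0,0,-0.03],1]])

```text
clock: 21.3
position: [527.2, 243.0, 142.5]
tcp_rot: [[-0.209, 0.978, -0.001], [0.978, 0.209, -0.0], [-0.0, -0.001, -1.0]]
wrist_force: [0.2, -0.3, 0.0]
grip_width: 16.6
gripper_force: 34.3
```

```bash
python3 - <<'E'
from h import *
m=arm.camera_model("wrist"); im=arm.get_image("wrist"); cv2.imwrite("pics/w10.png",im[...,::-1]); np.save("w10.npy",m["cam_to_world"]); calc([(590.8,297.6,60,101.9)])
E
```

```text
from [526.9 242.1 142.6] 102.01
(590.8, 297.6, 60, 101.9) -> [np.float64(40.9), np.float64(74.1), np.float64(82.6)] az 0.002
```

View pics/w10.png

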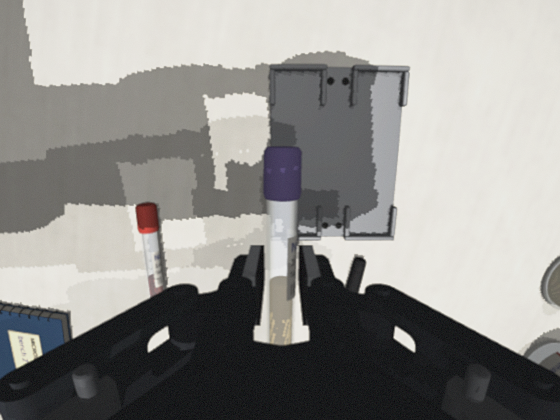

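The wrist view shows the tray corners at (270,66), (409,66) and (394,239), with the tube held in line with the bays. Tube_b is at (150,240).

```bash
python3 - <<'E'
from h import *
m=arm.camera_model("wrist"); m["cam_to_world"]=np.load("w10.npy")
p=plane(m,[(270,66),(409,66),(394,239)],14)[:,:2]; print(np.round(p,1))
c=(p[0]+p[2])/2; d=p[1]-p[0]; e=p[1]-p[2]; print("centre",c,np.linalg.norm(d),np.linalg.norm(e),np.degrees(np.arctan2(d[1],d[0])),np.degrees(np.arctan2(e[1],e[0])))
E
```

```text
[[495.1 350.4]
 [598.4 373.9]
 [628.2 237.3]]
centre [561.61518898 293.86461709] 105.96667253254972 139.7664997893394 12.774165600984906 102.2972076772635
```

Request:
send_rows(increments=[[[15,25,0],[0,0,0],1],[[30,50,0],[0,0,0],1],[[43,75.5,0],[0,0,0],1],[[43,75.5,0],[0,0,0],1],[[43,75.5,0],[0,0,0],1]])

```text
clock: 21.77
position: [592.5, 299.3, 142.5]
tcp_rot: [[-0.207, 0.978, -0.001], [0.978, 0.207, -0.001], [-0.001, -0.001, -1.0]]
wrist_force: [-0.1, 0.4, 0.3]
grip_width: 16.9
gripper_force: 34.4
```

Request:
send_rows(increments=[[[0,0,25],[0,0,0],1],[[0,0,50],[0,0,0],1],[[0,0,75],[0,0,0],1],[[0,0,90],[0,0,0],1],[[0,0,98],[0,0,0],1]])

```text
clock: 22.18
position: [590.2, 297.9, 42.9]
tcp_rot: [[-0.206, 0.978, -0.005], [0.978, 0.206, -0.002], [-0.001, -0.005, -1.0]]
wrist_force: [0.6, -0.6, -0.3]
grip_width: 16.5
gripper_force: 34.4
```

Request:
send_rows(increments=[[[0,0,0],[0,0,0],1],[[0,0,0],[0,0,0],1],[[0,0,0],[0,0,0],1]])

```text
clock: 22.43
position: [593.1, 299.9, 46.9]
tcp_rot: [[-0.207, 0.978, 0.002], [0.978, 0.207, 0.001], [0.0, 0.002, -1.0]]
wrist_force: [0.1, -0.1, 0.3]
grip_width: 17.4
gripper_force: 34.4
```

```bash
python3 - <<'E'
from h import *
calc([(592.1,299.8,38.4,102.2)])
E
```

```text
from [593.1 299.9  46.9] 101.95
(592.1, 299.8, 38.4, 102.2) -> [np.float64(0.1), np.float64(-1.0), np.float64(8.5)] az -0.004
```

Request:
send_rows(increments=[[[0,-1,4],[0,0,0],1],[[0,-1,8],[0,0,0],1],[[0,-1,8.5],[0,0,0],1],[[0,-1,8.5],[0,0,0],1],[[0,-1,8.5],[0,0,0],1]])

```text
clock: 22.85
position: [592.2, 300.1, 38.1]
tcp_rot: [[-0.207, 0.978, 0.002], [0.978, 0.207, 0.001], [0.0, 0.002, -1.0]]
wrist_force: [-0.5, -0.6, 5.9]
grip_width: 17.3
gripper_force: 35.7
```

Request:
send_rows(increments=[[[0,0,0],[0,0,0],1]])

```text
clock: 22.93
position: [592.2, 300.1, 38.1]
tcp_rot: [[-0.207, 0.978, 0.002], [0.978, 0.207, 0.001], [0.0, 0.002, -1.0]]
wrist_force: [-1.0, -0.2, 5.0]
grip_width: 17.0
gripper_force: 35.7
```

Tube_a is on the bay floor. I open partly, rise, and go to tube_b at (421.9,165.2), direction 102.5°.

Request:
send_rows(increments=[[[0,0,0],[0,0,0],0.5],[[0,0,0],[0,0,0],0.5],[[0,0,0],[0,0,0],0.5],[[0,0,0],[0,0,0],0.5]])

```text
clock: 23.27
position: [591.3, 299.8, 36.5]
tcp_rot: [[-0.208, 0.978, -0.0], [0.978, 0.208, -0.0], [-0.0, -0.0, -1.0]]
wrist_force: [0.4, -0.5, 0.1]
grip_width: 43.0
gripper_force: 0.0
```

Request:
send_rows(increments=[[[0,0,-25],[0,0,0],0.5],[[0,0,-60],[0,0,0],0.5],[[0,0,-90],[0,0,0],0.3],[[0,0,-110],[0,0,0],0],[[0,0,-110],[0,0,0],0]])

```text
clock: 23.68
position: [593.8, 300.8, 152.4]
tcp_rot: [[-0.208, 0.978, 0.009], [0.978, 0.208, 0.003], [0.001, 0.009, -1.0]]
wrist_force: [0.3, 0.2, 0.5]
grip_width: 77.0
gripper_force: 0.0
```

```bash
python3 - <<'E'
from h import *
m=arm.camera_model("wrist"); im=arm.get_image("wrist"); cv2.imwrite("pics/w11.png",im[...,::-1]); np.save("w11.npy",m["cam_to_world"])
calc([(500,240,150,102.5),(421.9,165.2,150,102.5)])
E
```

```text
from [592.7 300.3 149.6] 101.98
(500, 240, 150, 102.5) -> [np.float64(-39.8), np.float64(-103.2), np.float64(-0.4)] az -0.009
(421.9, 165.2, 150, 102.5) -> [np.float64(-56.1), np.float64(-92.4), np.float64(-0.0)] az -0.0
```

View pics/w11.png

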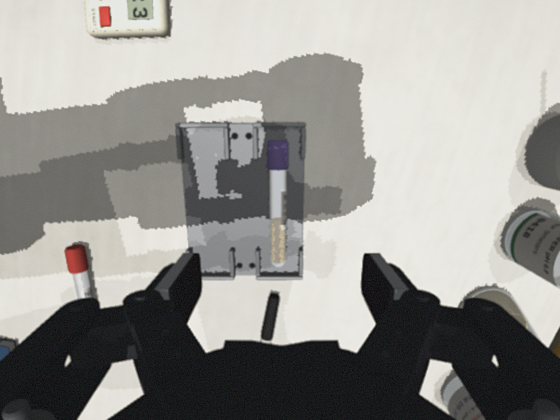

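Tube_a is centred in its bay at (279,203). Next is tube_b.

Request:
send_rows(increments=[[[-10,-25,0],[0,0,0],0],[[-20,-52,0],[0,0,0],0],[[-30,-78,0],[0,0,0],0],[[-40,-103,0],[0,0,-0.01],0],[[-40,-103,0],[0,0,-0.01],0]])

```text
clock: 24.15
position: [493.7, 236.9, 144.7]
tcp_rot: [[-0.217, 0.976, -0.008], [0.976, 0.217, -0.003], [-0.001, -0.009, -1.0]]
wrist_force: [0.8, 0.7, -1.0]
grip_width: 85.6
gripper_force: 0.0
```

Request:
send_rows(increments=[[[-15,-25,0],[0,0,0],0],[[-30,-50,0],[0,0,0],0],[[-45,-75,0],[0,0,0],0],[[-56,-92,0],[0,0,0],0],[[-56,-92,0],[0,0,0],0]])

```text
clock: 24.57
position: [418.1, 162.8, 145.6]
tcp_rot: [[-0.216, 0.976, -0.005], [0.976, 0.216, -0.002], [-0.0, -0.005, -1.0]]
wrist_force: [-0.3, 0.3, -0.9]
grip_width: 85.2
gripper_force: 0.0
```

Request:
send_rows(increments=[[[0,0,0],[0,0,0],0],[[0,0,0],[0,0,0],0]])

```text
clock: 24.73
position: [422.2, 165.0, 146.5]
tcp_rot: [[-0.217, 0.976, 0.0], [0.976, 0.217, 0.0], [0.0, 0.0, -1.0]]
wrist_force: [0.6, 0.2, 0.3]
grip_width: 85.2
gripper_force: 0.0
```

```bash
python3 - <<'E'
from h import *
m=arm.camera_model("wrist"); im=arm.get_image("wrist"); cv2.imwrite("pics/w12.png",im[...,::-1])
a=im.astype(int); p=(a[...,0]-a[...,1]>60)&(a[...,0]-a[...,2]>60); M=np.zeros(a.shape[:2],np.uint8); M[60:250,200:370]=p[60:250,200:370]
c,an,s=rect(m,M,9); d=np.array([np.cos(np.radians(102.5)),np.sin(np.radians(102.5))]); print("cap",c,an,s,cv2.boundingRect(M),"tube centre",c+d*(s[1]/2-57))
calc([(421.9,165.2,34,102.5)])
E
```

```text
cap [414.5 210.8] 12.6 [2.5 4.2] (282, 151, 6, 4) tube centre [426.38253481 157.20134921]
from [422.3 165.2 146.5] 102.55
(421.9, 165.2, 34, 102.5) -> [np.float64(0.1), np.float64(-0.4), np.float64(112.5)] az 0.001
```

```bash
python3 - <<'E'
from h import *
m=arm.camera_model("wrist"); a=cv2.imread("pics/w12.png").astype(int)
p=(a[...,2]>1.7*a[...,1])&(a[...,2]>40); M=np.zeros(a.shape[:2],np.uint8); M[60:250,200:370]=p[60:250,200:370]
c,an,s=rect(m,M,9); d=np.array([np.cos(np.radians(102.5)),np.sin(np.radians(102.5))]); print("cap",c,an,s,cv2.boundingRect(M),"tube centre",c+d*(s[1]/2-57))
E
```

```text
cap [413.9 209.9] 102.6 [15.9 22.2] (274, 140, 20, 28) tube centre [423.83457828 165.08801327]
```

Request:
send_rows(increments=[[[0,0.5,35],[0,0,0],0.3],[[0,0.5,70],[0,0,0],0.3],[[0,0.5,95],[0,0,0],0.3],[[0,0.5,110],[0,0,0],0.3],[[0,0.5,114],[0,0,0],0.3]])

```text
clock: 25.2
position: [420.9, 165.0, 29.9]
tcp_rot: [[-0.218, 0.976, -0.005], [0.976, 0.218, -0.001], [0.0, -0.005, -1.0]]
wrist_force: [-0.2, -0.2, -0.7]
grip_width: 59.6
gripper_force: 0.0
```

Request:
send_rows(increments=[[[0,0,0],[0,0,0],0.3],[[0,0,0],[0,0,0],0.5],[[0,0,0],[0,0,0],0.7]])

```text
clock: 25.45
position: [422.9, 165.2, 33.7]
tcp_rot: [[-0.218, 0.976, 0.002], [0.976, 0.218, 0.0], [-0.0, 0.002, -1.0]]
wrist_force: [0.4, 0.3, 0.3]
grip_width: 36.4
gripper_force: 0.0
```

Request:
send_rows(increments=[[[0,0,0],[0,0,0],1],[[0,0,0],[0,0,0],1],[[0,0,0],[0,0,0],1],[[0,0,0],[0,0,0],1],[[0,0,0],[0,0,0],1]])

```text
clock: 25.87
position: [422.7, 165.0, 33.9]
tcp_rot: [[-0.217, 0.976, 0.003], [0.976, 0.217, 0.001], [-0.0, 0.003, -1.0]]
wrist_force: [-0.6, 1.3, 6.3]
grip_width: 17.0
gripper_force: 34.8
```

Request:
send_rows(increments=[[[0,0,-20],[0,0,0],1],[[0,0,-50],[0,0,0],1],[[0,0,-85],[0,0,0],1],[[0,0,-110],[0,0,0],1],[[0,0,-110],[0,0,0],1]])

```text
clock: 26.28
position: [424.6, 165.4, 147.9]
tcp_rot: [[-0.217, 0.976, 0.01], [0.976, 0.217, 0.002], [-0.0, 0.01, -1.0]]
wrist_force: [0.9, 0.2, -0.4]
grip_width: 17.2
gripper_force: 34.3
```

```bash
python3 - <<'E'
from h import *
calc([(529.5,286.2,150,102)])
E
```

```text
from [424.6 165.4 147.9] 102.56
(529.5, 286.2, 150, 102) -> [np.float64(95.1), np.float64(128.7), np.float64(-2.1)] az 0.01
```

Request:
send_rows(increments=[[[20,28,0],[0,0,0],1],[[42,56,0],[0,0,0],1],[[63,85,0],[0,0,0],1],[[84,113,0],[0,0,0.01],1],[[95,129,0],[0,0,0.01],1]])

```text
clock: 26.7
position: [528.9, 288.1, 142.5]
tcp_rot: [[-0.208, 0.978, 0.002], [0.978, 0.208, 0.001], [0.001, 0.002, -1.0]]
wrist_force: [-0.3, -0.4, -0.0]
grip_width: 17.0
gripper_force: 34.4
```

Request:
send_rows(increments=[[[0,0,0],[0,0,0],1],[[0,0,0],[0,0,0],1]])

```text
clock: 26.87
position: [526.9, 285.8, 141.8]
tcp_rot: [[-0.209, 0.978, -0.001], [0.978, 0.209, -0.001], [-0.0, -0.001, -1.0]]
wrist_force: [-0.2, 1.1, -0.7]
grip_width: 17.2
gripper_force: 34.4
```

```bash
python3 - <<'E'
from h import *
calc([(529.5,286.2,46,102)])
E
```

```text
from [526.9 285.8 141.8] 102.04
(529.5, 286.2, 46, 102) -> [np.float64(-0.2), np.float64(2.7), np.float64(95.8)] az 0.001
```

Request:
send_rows(increments=[[[0,2,25],[0,0,0],1],[[0,2,50],[0,0,0],1],[[0,2,75],[0,0,0],1],[[0,2,90],[0,0,0],1],[[0,2,98],[0,0,0],1]])

```text
clock: 27.28
position: [527.0, 284.3, 42.5]
tcp_rot: [[-0.207, 0.978, -0.005], [0.978, 0.207, -0.002], [-0.001, -0.005, -1.0]]
wrist_force: [-0.6, -0.2, -0.3]
grip_width: 17.0
gripper_force: 34.4
```

Request:
send_rows(increments=[[[0,0,0],[0,0,0],1],[[0,0,0],[0,0,0],1],[[0,0,0],[0,0,0],1]])

```text
clock: 27.53
position: [529.8, 285.9, 46.1]
tcp_rot: [[-0.207, 0.978, 0.002], [0.978, 0.207, 0.001], [0.0, 0.002, -1.0]]
wrist_force: [0.7, 0.1, -0.1]
grip_width: 17.0
gripper_force: 34.4
```

```bash
python3 - <<'E'
from h import *
calc([(529.5,286.2,37.9,102)])
E
```

```text
from [529.8 285.9  46.1] 101.96
(529.5, 286.2, 37.9, 102) -> [np.float64(0.3), np.float64(-0.2), np.float64(8.2)] az -0.001
```

Request:
send_rows(increments=[[[0,0,4],[0,0,0],1],[[0,0,8],[0,0,0],1],[[0,0,8.5],[0,0,0],1],[[0,0,8.5],[0,0,0],1],[[0,0,8.5],[0,0,0],1]])

```text
clock: 27.95
position: [529.9, 286.2, 37.5]
tcp_rot: [[-0.208, 0.978, 0.002], [0.978, 0.208, 0.001], [0.0, 0.002, -1.0]]
wrist_force: [-1.1, -0.6, 6.0]
grip_width: 17.0
gripper_force: 35.9
```

Request:
send_rows(increments=[[[0,0,0],[0,0,0],0.5],[[0,0,0],[0,0,0],0.5],[[0,0,0],[0,0,0],0.5],[[0,0,0],[0,0,0],0.5]])

```text
clock: 28.28
position: [529.0, 285.9, 36.1]
tcp_rot: [[-0.208, 0.978, -0.0], [0.978, 0.208, -0.0], [-0.0, -0.0, -1.0]]
wrist_force: [0.6, -0.2, 0.8]
grip_width: 42.9
gripper_force: 0.0
```

Request:
send_rows(increments=[[[0,0,-25],[0,0,0],0.5],[[0,0,-60],[0,0,0],0.5],[[0,0,-95],[0,0,0],0.3],[[0,0,-130],[0,0,0],0],[[0,0,-160],[0,0,0],0]])

```text
clock: 28.7
position: [529.2, 286.0, 198.6]
tcp_rot: [[-0.208, 0.978, 0.001], [0.978, 0.208, 0.0], [0.0, 0.001, -1.0]]
wrist_force: [0.7, 0.6, 0.2]
grip_width: 77.1
gripper_force: 0.0
```

Request:
send_rows(increments=[[[0,-35,-10],[0,0,0],0],[[0,-70,-20],[0,0,0],0],[[0,-105,-20],[0,0,0],0],[[0,-140,-20],[0,0,0],0],[[0,-150,-20],[0,0,0],0]])

```text
clock: 29.12
position: [377.7, 253.8, 216.1]
tcp_rot: [[-0.208, 0.978, -0.003], [0.978, 0.208, -0.001], [-0.001, -0.003, -1.0]]
wrist_force: [0.0, 1.1, 0.4]
grip_width: 85.3
gripper_force: 0.0
```

Request:
send_rows(increments=[[[-30,0,0],[0,0,0],0],[[-60,0,0],[0,0,0],0],[[-90,0,0],[0,0,0],0],[[-120,0,0],[0,0,0],0],[[-120,0,0],[0,0,0],0]])

```text
clock: 29.53
position: [408.7, 133.8, 216.3]
tcp_rot: [[-0.204, 0.979, 0.001], [0.979, 0.204, -0.002], [-0.002, 0.001, -1.0]]
wrist_force: [1.0, 0.3, 0.6]
grip_width: 85.6
gripper_force: 0.0
```

```bash
python3 - <<'E'
from h import *
print(arm.get_obs()["position"])
t=arm.get_image("top")[...,::-1]
cv2.imwrite("pics/f1.png",np.clip(cv2.resize(t[120:320,60:460],(800,400),interpolation=cv2.INTER_CUBIC)*1.6,0,255).astype(np.uint8))
E
```

```text
[408.66369025 133.82178509 216.34720644]
```

View pics/f1.png

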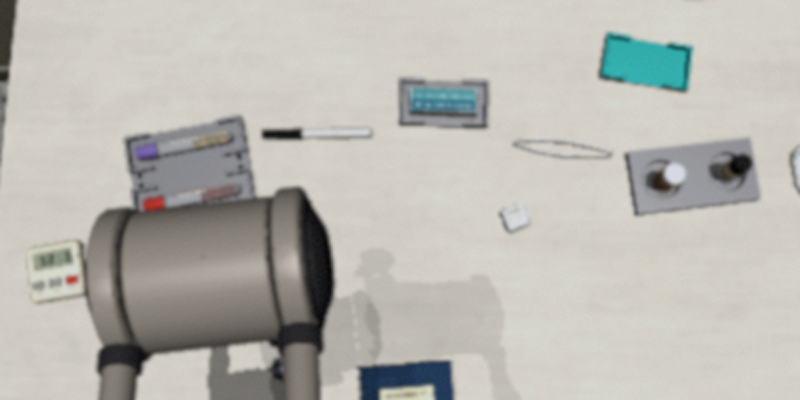

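The crop shows all five items in their places: tubes at (185,145) and (190,198), the packet at (443,100), the vial at (665,175) and the dropper at (733,167). The marker at (317,133) and the forceps at (562,150) look untouched. Handing in.

```bash
python3 -c "
from station import arm
print(arm.sign_off())"
```

```text
the job is handed in; nothing more can be done
None
```

The job is handed in: in the last camera view both tubes, the vial, the dropper bottle and the slide packet were in their trays and the marker and forceps were where they started; the sign-off returned no verdict.

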